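# Turn a nested parts bin so it stacks

### The arm

A 7-joint arm with a two-finger parallel gripper is mounted at the origin on a cart in front of the work surface, level with it; the furniture and walls round the work are solid. World frame = base frame: x ahead of the robot, y to its left, z up, the work surface at z = 0. Lengths are in mm, angles in rad, forces in N, time in s.
With the tool pointing down it reaches from about 400 to 850 mm from the base axis. Payload 10.4 kg.
Tool frame: the origin (TCP) lies between the finger pads; the fingertips stand 8 mm ahead of it and the grasp point (between the pads) lies 11 mm behind it; z points along the fingers, x is the direction in which the jaws open and shut, and the axes are right-handed (so a half turn about z gives the same grasp; the last joint's range is limited). The gripper opens to 87 mm and grips with 3 to 60 N. Pads are 19 mm wide; open, the fingers measure 117 mm over their backs; the gripper's body (75 mm by 190 mm) begins 51 mm behind the grasp point.
Start: joints at [1.183, 0.332, -0.065, 1.46, 0.022, 1.35, -0.088], TCP at [222.999, -583.886, 230.576] pointing down, gripper open.
Joint ranges: [-2.6, 2.6], [-0.5, 2.12], [-1.47, 1.34], [0.16, 2.42], [-1.27, 4.41], [0.06, 2.06], [-2.6, 2.6]. Speed limits (rad/s): [2.22, 2.22, 2.79, 2.79, 3.14, 3.14, 3.14].

### API

Orientations are given as [roll, pitch, yaw] about the fixed x, y, z axes, in that order (R = Rz(yaw) Ry(pitch) Rx(roll)).
In Python, from rig import sense, capture, get_calibration, finish_job, spot_in, mark_of gives the robot as it stands.
- The arm moves only by the tool carry_out, never from a script. Its argument "plan" is a list of rows, each a list of 5 numbers: the shift along the world's x, y, z in cm, then the turn about the world's z in degrees, then the finger opening in cm, from 0 to 8.7. A call has 1 to 20 rows; each row shifts and turns the commanded pose from where the row before left it; what a row does not reach is not made up. A row lasts 1/10 s, in which the tool goes at most 50 mm and 8.59 degrees, less where a joint would pass 70% of its speed; a pose out of reach is approached as far as the arm can. A call is refused whole if a number of a shift passes 5 or a number of a turn 8.59, either way. A call with a gripper value outside its range is refused whole. The fingers move at their own pace and stop on an object; "newtons" is the grip in N (left out, the last holds). Time passes only in rows, so rows that do not move let the fingers close. It gives the time, the measured TCP pose, the force and the opening at its end, in the units of the state.
- sense(): the state, without advancing time (a new reading comes with each control period).
- capture(name): name is "scene" or "side" or "wrist"; returns the picture (480x640x3 uint8, red, green, blue); there is no depth.
- get_calibration(name): a dict with "K" (3x3 intrinsics, pixels), "dist" ([k1, k2, p1, p2, k3] as OpenCV has them; the pictures are not rectified), "extrinsics" (4x4, takes a point from world to camera coordinates). Camera axes: x right, y up, looking along -z (the intrinsics and any distortion apply to the point x, -y, -z); pixel columns grow to the right and rows downward; lengths in mm; the calibration is good to about 2 mm. A picture is of the moment at which its call begins: read the wrist's pose just before it. get_calibration takes no time and is no camera call; for the wrist camera it gives the pose at the moment of the call.
- finish_job(): hands the job in, once; it reports no verdict.
Trained networks look in the newest picture that a camera, given by its name, has taken for a name from the list of things; names that differ only in an ending like _2 or _b are one class to them, and where a whole thing is asked for, a point or a joint stands for the part that bears it (a point fixed in the world has none). Each returns a list of dicts, best first, with "conf" (0 to 1); they miss things now and then, are a little off and sometimes report something else, mostly with a low value. They report only what shows in the picture. A call takes as long as a camera call.
- spot_in(query, camera): "rect" ([left, top, right, bottom] as shares, 0 to 1, of the picture: columns of its width, rows of its height, round what is visible of it).
- mark_of(query, camera): "centre" ([row, column] as shares, 0 to 1, of the picture: columns of its width, rows of its height: a listed point, or the origin of a listed thing).
The state is a dict: "t": time; "joints": joint angles; "qvel": joint speeds; "tau": joint torques, N m; "position": TCP position; "orientation": TCP orientation; "wrist_force": force on the tool from outside, world axes, zero at the start; "torque": the same for the moment, N m; "gripper_width": opening from 0.0 (shut) to 1.0 (fully open).
Only numpy, scipy, OpenCV 4.12 (cv2) and the standard library are available. Lean on these libraries where they do the work, as an engineer would, in place of code of your own. Each camera call takes 0.05 s, during which the arm holds its last target.

### The job

Two pairs of grey stack-nest parts bins stand on the bench. One pair is stacked properly, its upper bin high on the ledges; in the other pair the upper bin was put in the same way round as the lower one and has sunk into it. Lift out that sunken upper bin, turn it half a turn and set it (do not drop it) back into the same lower bin so that its feet rest level on the ledges; leave the lower bin where it stands and the other pair alone.

Things in the scene. Friction and masses are not known exactly. Their poses are not given: they have to be found in the camera images.
- lower_bin: Nested pair's lower bin: open, grey, 108 x 108 over the rim, 60 high, loose, 0.5 kg. Origin: centre of underside; z up, x from front (scooped, blank card) to back. Walls inside at x, y = +-49. Ledges along both sides, y = +-33 to 49, tops 52 up; cut by pockets 12 wide at x = -11 and 30 (floors 24 up) that take the upper bin's feet if both face alike; half turned, feet meet ledges, 7 mm play.
- upper_bin: Bin to turn: open, empty, 84 (x) x 60 (y) outside, 64 high, 0.15 kg. Origin: centre of underside; x from low front wall (40 high, rimless) to back. Rims to pinch, 8 thick, z = 50 to 64, centred at y = +-31 and x = 43; inside 78 x 54. Four feet out to y = +-42 at x = -11, 30. Starts facing like the lower bin, underside 24 above its underside (rim 28 above its rim); stacked right: 52 above, centred, x reversed.
- upper_bin_front (a point): Middle of the top edge of the upper bin's low front wall, 42 in front of its origin (x = -42), 40 above its underside.
- other_upper_bin: Upper bin of the other pair, same shape as the bin to turn; already half turned and resting on the ledges of its own lower bin, rim top 116 above the bench. Leave alone. Origin: centre of its underside; x from its low front wall to its back.

How it is judged (in metres and radians):
At the end, for the whole second after the job is handed in: The upper bin rests on the ledges of its lower bin, facing the opposite way (within 11 degrees) and centred within 12 mm, its underside 48 to 56 mm above that of the lower bin, level within 5 degrees, at rest; the lower bin stands flat and within 40 mm of where it stood (z of upper_bin in the frame of lower_bin between 0.048 and 0.056 m and x of upper_bin in the frame of lower_bin between -0.012 and 0.012 m and y of upper_bin in the frame of lower_bin between -0.012 and 0.012 m and x of upper_bin_front in the frame of lower_bin above 0.02 m and angle between the x axis of upper_bin and the x axis of lower_bin, either way round below 0.2 rad and angle between upper_bin's own z axis and vertical below 0.09 rad and angle between lower_bin's own z axis and vertical below 0.06 rad and distance of lower_bin from where it was at the start of the episode below 0.04 m and linear speed of upper_bin below 0.02 m/s); the robot touches nothing.
It fails at once if the other pair is disturbed (its upper bin moves more than 30 mm) (distance of other_upper_bin from where it was at the start of the episode above 0.03 m).
It fails at once if the upper bin is dropped (it moves faster than 0.6 m/s, a fall of about 20 mm, with no finger on it) (linear speed of upper_bin above 0.6 m/s and contact force between the fingers and upper_bin below 0.05 N).
It also fails if it takes over 42 s, if anything falls off the work surface, if the arm or the gripper's body presses on something with over 40 N, if the wrist force passes 120 N, or if a joint passes its speed limit or range.

## Working session

There is one attempt and no reset: what is moved stays moved. The work goes in short steps, Python scripts to look and compute and a tool call to move; the robot and the scene stay as the last step left them, time stands still between calls to the robot, and variables do not carry over. Pictures are saved under pics/ and viewed, and the job is handed in when it is done.

Besides the shell and the picture viewer there is one more tool, called after "Emit:" by a JSON object that holds its "fn" and its "kwargs", one argument or row to a line. carry_out: Moves the arm, as the interface text tells. Its arguments: {"type":"object","properties":{"plan":{"type":"array","items":{"type":"array","items":{"type":"number"}}},"newtons":{"type":"number"}},"required":["plan"]}

```bash
mkdir -p pics
cat > h.py <<'E'
import numpy as np, cv2
from rig import *
def save(n,f):
    im=capture(n); cv2.imwrite('pics/'+f,im[:,:,::-1]); return im
def ray(cal,rc):
    K=np.array(cal['K'],float);d=np.array(cal['dist'],float);E=np.array(cal['extrinsics'],float)
    p=cv2.undistortPoints(np.array([[[rc[1],rc[0]]]],float),K,d)[0,0]
    R=E[:3,:3];t=E[:3,3]
    return -R.T@t, R.T@np.array([p[0],-p[1],-1.])
def atz(cal,rc,z):
    c,d=ray(cal,rc); return c+d*(z-c[2])/d[2]
def proj(cal,P):
    K=np.array(cal['K'],float);d=np.array(cal['dist'],float);E=np.array(cal['extrinsics'],float)
    P=np.atleast_2d(P); c=P@E[:3,:3].T+E[:3,3]; c=c*[1,-1,-1]
    return cv2.projectPoints(c,np.zeros(3),np.zeros(3),K,d)[0][:,0]
E
python3 - <<'E'
from h import *
print(sense())
for n in ['scene','side','wrist']:
    save(n,n+'0.png')
    for q in ['lower_bin','upper_bin','upper_bin_front','other_upper_bin']:
        print(n,q,[(np.round(np.array(m['centre'])*[480,640],1),round(m['conf'],2)) for m in mark_of(q,n)])
E
```

```text
{'t': 0.0, 'joints': array([ 1.18339593,  0.33285406, -0.06467468,  1.46094624,  0.02163657,
        1.34991409, -0.08848422]), 'qvel': array([ 0.00063499,  0.0003725 ,  0.0002014 , -0.00086843, -0.0005323 ,
       -0.00108226,  0.00018885]), 'tau': array([-5.59122655e-04, -6.23267841e+01,  2.39430548e-02, -3.89892340e+01,
       -6.15460100e-02,  3.98046628e-02,  1.37589377e-04]), 'position': array([ 222.80921073, -583.526956  ,  229.76266164]), 'orientation': array([ 3.14148135e+00,  1.42128177e-03, -1.20597503e+00]), 'wrist_force': array([ 0.13792444,  0.4062693 , -0.77269382]), 'torque': array([-0.02437119, -0.00993255, -0.02959564]), 'gripper_width': 1.0014686491455311}
scene lower_bin [(array([299.1, 368.5]), 0.68)]
scene upper_bin [(array([293.2, 364.4]), 0.58)]
scene upper_bin_front [(array([289.8, 360.7]), 0.95), (array([288.8, 368.7]), 0.45)]
scene other_upper_bin [(array([208.4, 267.8]), 0.86)]
side lower_bin [(array([248.8, 338. ]), 0.75)]
side upper_bin [(array([242.3, 338.2]), 0.97)]
side upper_bin_front [(array([221.1, 361.2]), 0.57)]
side other_upper_bin [(array([329. , 226.2]), 0.96)]
wrist lower_bin []
wrist upper_bin []
wrist upper_bin_front []
wrist other_upper_bin []
```

View pics/scene0.png

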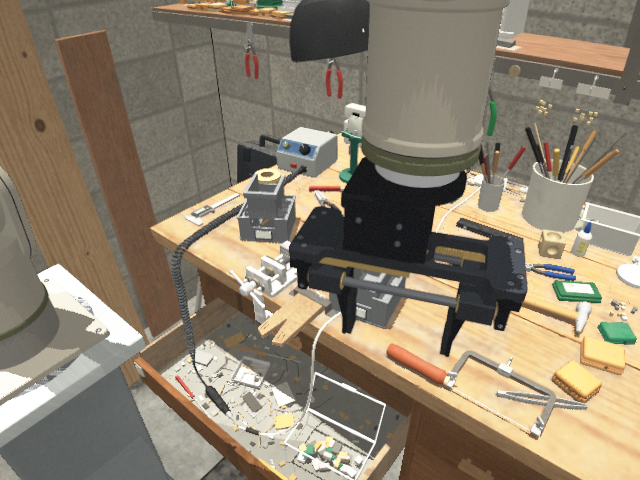

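View pics/side0.png

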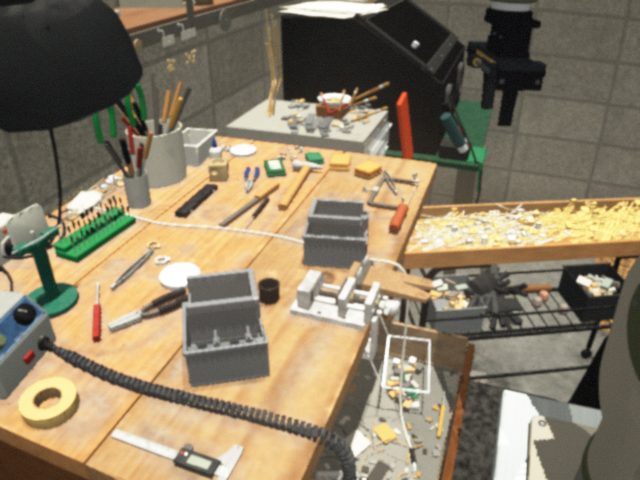

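Run:
```python
from h import *
S=get_calibration('scene');D=get_calibration('side')
for n,c in(('scene',S),('side',D)):
    print(n,ray(c,(240,320)))
def tri(a,b):
    c1,d1=ray(S,a);c2,d2=ray(D,b)
    A=np.c_[d1,-d2];s=np.linalg.lstsq(A,c2-c1,rcond=None)[0]
    p,q=c1+s[0]*d1,c2+s[1]*d2
    return ((p+q)/2).round(1),np.linalg.norm(p-q).round(1)
print('lower',atz(S,(299.1,368.5),0),atz(D,(248.8,338),0),tri((299.1,368.5),(248.8,338)))
print('upper',atz(S,(293.2,364.4),24),atz(D,(242.3,338.2),24))
print('front',atz(S,(289.8,360.7),64),atz(D,(221.1,361.2),64))
print('other',atz(S,(208.4,267.8),52),atz(D,(329,226.2),52))
```

```text
scene (array([ -59.31367068, -722.31928712,  552.48442091]), array([ 0.63198153,  0.52131016, -0.57347899]))
side (array([210.0852847 , 380.91070489, 512.79907674]), array([ 0.2844904 , -0.81092369, -0.51191664]))
lower [ 459.1933063  -406.54709062    0.        ] [ 454.17636465 -412.88636086    0.        ] (array([ 453.9, -408.9,    3.6]), np.float64(2.8))
upper [ 444.8643172  -406.04206195   24.        ] [ 449.01007554 -396.50948701   24.        ]
front [ 409.82063581 -420.49405807   64.        ] [ 413.56911849 -413.52138269   64.        ]
other [ 514.92164025 -102.58930348   52.        ] [506.73321892 -92.49180612  52.        ]
```

The scene view has the sunken pair at about px (380,310), mostly hidden by the gripper. The side view has it at (338,240), and the other pair at (225,330). That puts the sunken pair near (450,-405) with its yaw around 20°. I'll move above it and look from the wrist.

Emit:
{"fn": "carry_out", "kwargs": {
  "plan": [
    [0,0,2,0,8.7],
    [3,3,2,0,8.7],
    [4,3,1,0,8.7],
    [4,3,0,0,8.7],
    [4,3,0,0,8.7],
    [4,3,0,0,8.7],
    [3,3,0,0,8.7],
    [0,0,0,0,8.7],
    [0,0,0,0,8.7],
    [0,0,0,0,8.7]
  ]
}}

```text
t: 1.75
position: [441.1, -405.7, 280.4]
orientation: [3.141, -0.0, -1.208]
wrist_force: [-1.0, -0.2, -0.1]
gripper_width: 0.999
```

Run:
```python
from h import *
s=sense();print(s['t'],s['joints'].round(3),s['position'].round(1),s['orientation'].round(3),s['wrist_force'].round(2))
for n in ['wrist','scene']:
    cal=get_calibration(n)
    save(n,n+'1.png')
    for q,z in [('lower_bin',0),('upper_bin',24),('upper_bin_front',64)]:
        for m in mark_of(q,n):
            rc=np.array(m['centre'])*[480,640]; print(n,q,rc.round(1),round(m['conf'],2),atz(cal,rc,z).round(1))
```

```text
1.75 [ 0.849  0.265 -0.224  1.447  0.06   1.437 -0.584] [ 441.1 -405.7  280.4] [ 3.141 -0.    -1.208] [-1.   -0.21 -0.11]
wrist upper_bin [200.5 320.8] 0.77 [ 453.  -405.6   24. ]
wrist upper_bin_front [244.7 316.1] 0.89 [ 410.7 -416.    64. ]
scene lower_bin [297.8 364.5] 0.85 [ 457.6 -398.9    0. ]
scene lower_bin [290.  367.4] 0.55 [ 478.5 -391.1    0. ]
scene upper_bin [293.1 367.8] 0.87 [ 448.8 -410.6   24. ]
scene upper_bin_front [287.5 360.1] 0.56 [ 413.9 -416.5   64. ]
```

View pics/wrist1.png

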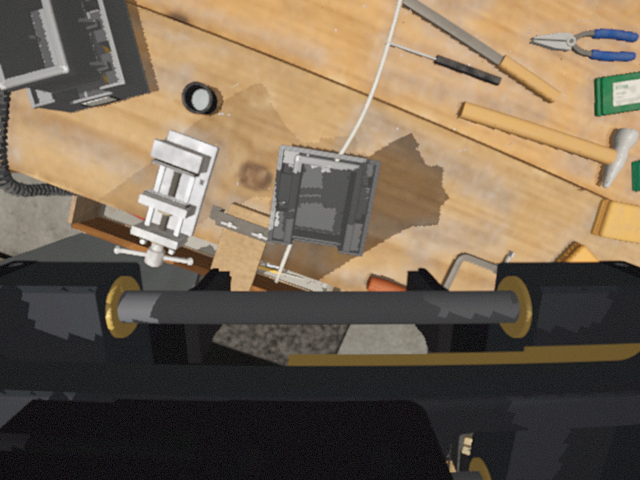

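View pics/scene1.png

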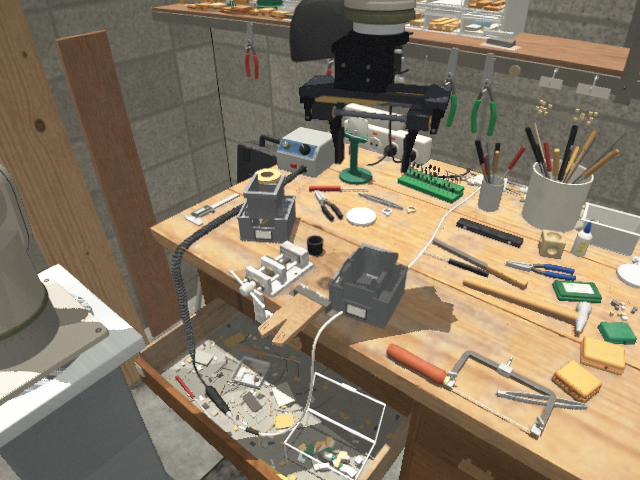

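The wrist view shows the pair at about px (325,200), tilted slightly to the image. I'll zoom in to fit the rims.

Run:
```python
import cv2
im=cv2.imread('pics/wrist1.png')[135:270,255:395]
cv2.imwrite('pics/w1c.png',cv2.resize(im,None,fx=5,fy=4.4*1.0,interpolation=cv2.INTER_CUBIC) if 0 else cv2.resize(im,(560,540),interpolation=cv2.INTER_CUBIC))
```

```text
(no output)
```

View pics/w1c.png

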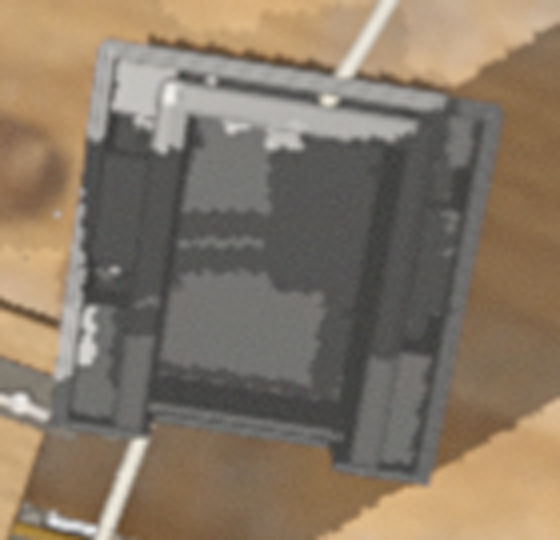

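Run:
```python
from h import *
from scipy.optimize import least_squares
cal=get_calibration('wrist')
def model(p,L): 
    c,s=np.cos(p[2]),np.sin(p[2]);L=np.array(L,float)
    return np.c_[p[0]+c*L[:,0]-s*L[:,1],p[1]+s*L[:,0]+c*L[:,1],L[:,2]]
px=np.array([[105,40],[500,105],[425,482],[55,430]])/4+[255,135]
print([atz(cal,(v,u),60).round(1) for u,v in px])
# corners: TL = +x,+y? (image left=+y)
L=[[54,54,60],[54,-54,60],[-54,-54,60],[-54,54,60]]
r=least_squares(lambda p:(proj(cal,model(p,L))-px).ravel(),[450,-405,.3])
print(r.x,np.degrees(r.x[2]),r.fun.round(1))
p=r.x
im=cv2.imread('pics/wrist1.png');f=4
big=cv2.resize(im[135:270,255:395],None,fx=f,fy=f,interpolation=cv2.INTER_CUBIC)
def poly(L,col):
    q=(proj(cal,model(p,L))-[255,135])*f
    cv2.polylines(big,[q.astype(int)],False,col,1)
poly(L+L[:1],(0,0,255))
poly([[-42,35,88],[47,35,88],[47,-35,88],[-42,-35,88]],(0,255,0))
poly([[-42,27,88],[39,27,88],[39,-27,88],[-42,-27,88]],(0,255,255))
cv2.imwrite('pics/w1o.png',big)
```

```text
[array([ 497.8, -343.6,   60. ]), array([ 519.2, -445.8,   60. ]), array([ 417. , -466.9,   60. ]), array([ 394.4, -365.5,   60. ])]
[ 4.56880315e+02 -4.05557362e+02  2.09141241e-01] 11.982910411713588 [-1.6 -1.3  1.8 -1.1  1.6  2.2 -1.8  0.8]
```

View pics/w1o.png

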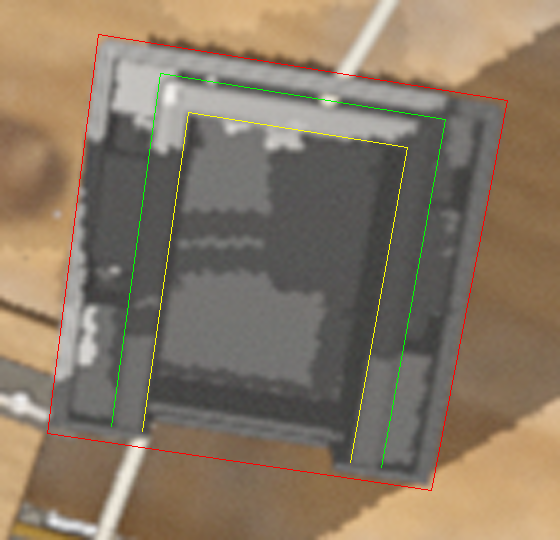

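The lower bin fits at about (456.9,-405.6) with yaw 12°. My corner clicks read 104 mm against 108, so I trust this to about 2 mm. I'll grip across both outer rims with the jaws along the bin's y axis. The wrist may not cover the half turn, so I'll first turn the empty tool to the far yaw of 102° to test the range. The loaded turn then goes back towards neutral.

Emit:
{"fn": "carry_out", "kwargs": {
  "plan": [
    [0.8,0,0,8.56,8.7],
    [0.8,0,0,8.56,8.7],
    [0,0,0,8.56,8.7],
    [0,0,0,8.56,8.7],
    [0,0,0,8.56,8.7],
    [0,0,0,8.56,8.7],
    [0,0,0,8.56,8.7],
    [0,0,0,8.56,8.7],
    [0,0,0,8.56,8.7],
    [0,0,0,8.56,8.7],
    [0,0,0,8.56,8.7],
    [0,0,0,8.56,8.7],
    [0,0,0,8.56,8.7],
    [0,0,0,8.56,8.7],
    [0,0,0,8.56,8.7],
    [0,0,0,8.56,8.7],
    [0,0,0,8.56,8.7],
    [0,0,0,8.56,8.7],
    [0,0,0,8.56,8.7],
    [0,0,0,8.56,8.7]
  ]
}}

```text
t: 4.15
position: [458.1, -404.6, 280.4]
orientation: [-3.142, -0.0, 1.788]
wrist_force: [-0.3, -0.1, 0.6]
gripper_width: 1.001
```

Emit:
{"fn": "carry_out", "kwargs": {
  "plan": [
    [0,0,0,0,8.7],
    [0,0,0,0,8.7],
    [0,0,0,0,8.7]
  ]
}}

```text
t: 4.45
position: [458.2, -404.5, 280.4]
orientation: [-3.142, -0.0, 1.778]
wrist_force: [0.5, -0.2, -0.3]
gripper_width: 0.998
```

Run:
```python
from h import *
s=sense();print(s['t'],s['joints'].round(3),s['position'].round(1),s['orientation'].round(3),np.degrees(s['orientation'][2]))
save('wrist','wrist2.png')
```

```text
4.45 [ 1.119  0.341 -0.611  1.396  0.194  1.464  2.293] [ 458.2 -404.5  280.4] [-3.142 -0.     1.778] 101.89351354400122
```

View pics/wrist2.png

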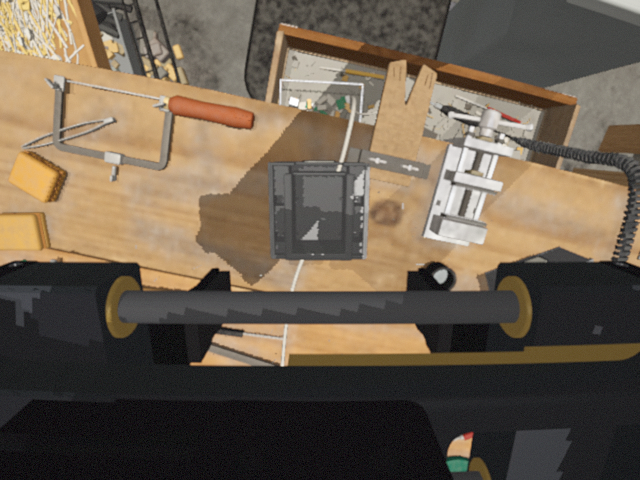

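The far yaw is reachable (q7 = 2.29). The pair now shows at px (320,210), nearly square to the tool. I'll measure again from this side and average the two views.

```bash
cat > ov.py <<'E'
from h import *
def model(p,L): 
    c,s=np.cos(p[2]),np.sin(p[2]);L=np.array(L,float)
    return np.c_[p[0]+c*L[:,0]-s*L[:,1],p[1]+s*L[:,0]+c*L[:,1],L[:,2]]
def overlay(fin,cal,p,box,f,out,up=28,pu=None):
    x0,y0,x1,y1=box
    im=cv2.imread(fin)[y0:y1,x0:x1]
    big=cv2.resize(im,None,fx=f,fy=f,interpolation=cv2.INTER_CUBIC)
    big=cv2.convertScaleAbs(big,alpha=1.6)
    def poly(p,L,col):
        q=(proj(cal,model(p,L))-[x0,y0]+.5)*f
        cv2.polylines(big,[q.astype(int)],False,col,1)
    L=[[54,54,60],[54,-54,60],[-54,-54,60],[-54,54,60]]
    poly(p,L+L[:1],(0,0,255))
    pu=p if pu is None else pu; z=60+up
    poly(pu,[[-42,35,z],[47,35,z],[47,-35,z],[-42,-35,z]],(0,255,0))
    poly(pu,[[-42,27,z],[39,27,z],[39,-27,z],[-42,-27,z]],(0,255,255))
    cv2.imwrite(out,big)
E
python3 - <<'E'
from ov import *
overlay('pics/wrist2.png',get_calibration('wrist'),[456.9,-405.6,.209],(260,145,380,270),5,'pics/w2o.png')
E
```

```text
(no output)
```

View pics/w2o.png

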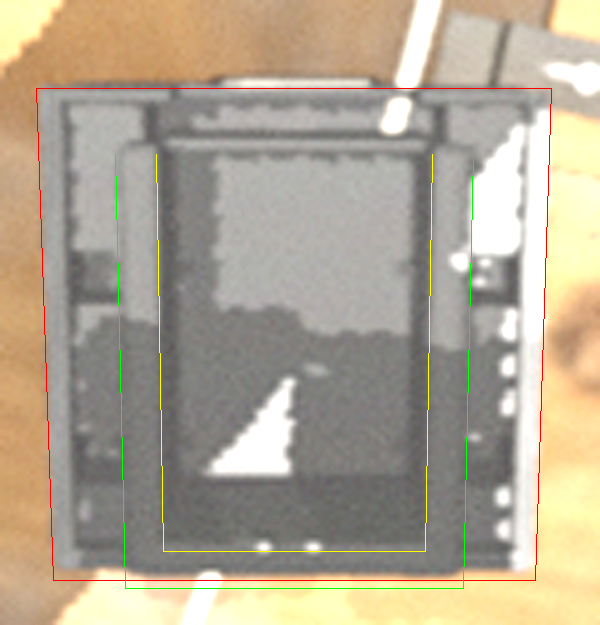

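The front edge, sides and yaw all agree to about 2 mm. I'll descend to a TCP height of 73, which puts the tips at 65 (5 mm above the lower rim) and the grasp point at 84, inside the 74–88 rim band.

Emit:
{"fn": "carry_out", "kwargs": {
  "plan": [
    [-0.2,-0.1,-4,0,8.7],
    [0,0,-4,0,8.7],
    [0,0,-4,0,8.7],
    [0,0,-3,0,8.7],
    [0,0,-2,0,8.7],
    [0,0,-1,0,8.7],
    [0,0,-0.7,0,8.7],
    [0,0,-0.5,0,8.7],
    [0,0,-0.5,0,8.7],
    [0,0,-0.5,0,8.7],
    [0,0,-0.3,0,8.7],
    [0,0,-0.2,0,8.7],
    [0,0,0,0,8.7],
    [0,0,0,0,8.7],
    [0,0,0,0,8.7]
  ]
}}

```text
t: 6.0
position: [456.3, -405.6, 73.6]
orientation: [3.141, 0.0, 1.782]
wrist_force: [-0.7, -0.5, -0.6]
gripper_width: 0.999
```

Run:
```python
from h import *
s=sense();print(s['t'],s['position'].round(1),s['orientation'].round(3),s['wrist_force'].round(2))
save('side','side3.png');save('scene','scene3.png')
a=cv2.imread('pics/side3.png')[130:310,250:440];b=cv2.imread('pics/scene3.png')[200:380,270:460]
cv2.imwrite('pics/c3.png',cv2.resize(np.hstack([a,b]),None,fx=2.1,fy=2.1))
```

```text
6.0 [ 456.3 -405.6   73.6] [3.141 0.    1.782] [-0.72 -0.53 -0.63]
```

View pics/c3.png

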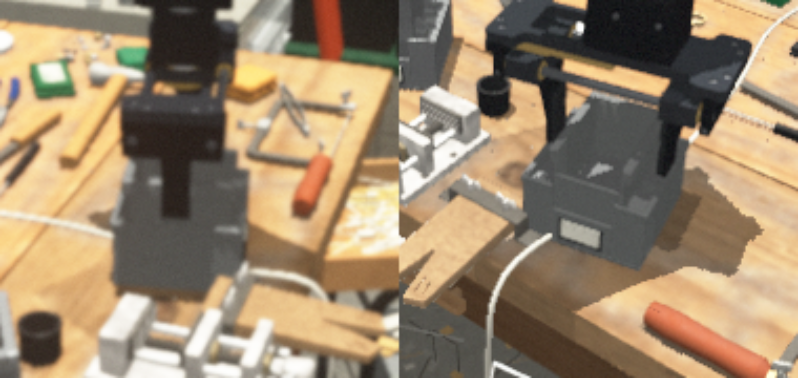

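In both crops the fingers straddle the upper bin's side rims without contact. Closing now.

Emit:
{"fn": "carry_out", "kwargs": {
  "plan": [
    [0,0,0,0,7.5],
    [0,0,0,0,6.5],
    [0,0,0,0,6.5],
    [0,0,0,0,6.5],
    [0,0,0,0,6.5],
    [0,0,0,0,6.5]
  ],
  "newtons": 25
}}

```text
t: 6.7
position: [456.2, -405.4, 73.4]
orientation: [-3.142, -0.0, 1.782]
wrist_force: [0.5, 0.6, 0.3]
gripper_width: 0.802
```

The opening is 69.8 mm, matching the expected 70 over the rims. I'll lift 70 mm.

Emit:
{"fn": "carry_out", "kwargs": {
  "plan": [
    [0,0,0.3,0,6.5],
    [0,0,0.5,0,6.5],
    [0,0,0.7,0,6.5],
    [0,0,1,0,6.5],
    [0,0,1,0,6.5],
    [0,0,1,0,6.5],
    [0,0,1,0,6.5],
    [0,0,1,0,6.5],
    [0,0,0.5,0,6.5],
    [0,0,0,0,6.5],
    [0,0,0,0,6.5]
  ]
}}

```text
t: 7.8
position: [456.1, -405.4, 143.1]
orientation: [-3.141, -0.0, 1.782]
wrist_force: [0.3, -0.7, -1.7]
gripper_width: 0.804
```

Run:
```python
from h import *
s=sense();print(s['t'],s['position'].round(1),s['orientation'].round(3),s['wrist_force'].round(2),s['gripper_width'])
save('side','side4.png');save('scene','scene4.png')
a=cv2.imread('pics/side4.png')[130:310,250:440];b=cv2.imread('pics/scene4.png')[200:380,270:460]
cv2.imwrite('pics/c4.png',cv2.resize(np.hstack([a,b]),None,fx=2.1,fy=2.1))
```

```text
7.8 [ 456.1 -405.4  143.1] [-3.141 -0.     1.782] [ 0.3  -0.67 -1.67] 0.8042922419758815
```

View pics/c4.png

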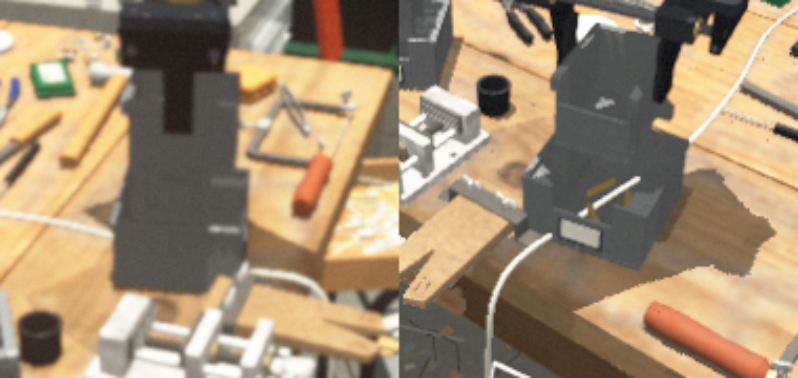

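The upper bin is held level and the lower bin hasn't moved. The wrist reads about -1.7 N, which fits 0.15 kg. Now the half turn.

Emit:
{"fn": "carry_out", "kwargs": {
  "plan": [
    [0,0,0,-4,6.5],
    [0,0,0,-8,6.5],
    [0,0,0,-8,6.5],
    [0,0,0,-8,6.5],
    [0,0,0,-8,6.5],
    [0,0,0,-8,6.5],
    [0,0,0,-8,6.5],
    [0,0,0,-8,6.5],
    [0,0,0,-8,6.5],
    [0,0,0,-8,6.5],
    [0,0,0,-8,6.5],
    [0,0,0,-8,6.5],
    [0,0,0,-8,6.5],
    [0,0,0,-8,6.5],
    [0,0,0,-8,6.5],
    [0,0,0,-8,6.5],
    [0,0,0,-8,6.5],
    [0,0,0,-8,6.5],
    [0,0,0,-8,6.5],
    [0,0,0,-8,6.5]
  ]
}}

```text
t: 9.9
position: [456.0, -405.2, 142.8]
orientation: [3.141, 0.001, -0.946]
wrist_force: [0.1, 0.2, -1.5]
gripper_width: 0.799
```

Emit:
{"fn": "carry_out", "kwargs": {
  "plan": [
    [0,0,0,-8,6.5],
    [0,0,0,-8,6.5],
    [0,0,0,-8,6.5],
    [0,0,0,-4,6.5],
    [0,0,0,-4,6.5],
    [0,0,0,0,6.5],
    [0,0,0,0,6.5],
    [0,0,0,0,6.5]
  ]
}}

```text
t: 10.7
position: [456.2, -405.4, 143.2]
orientation: [3.141, 0.0, -1.498]
wrist_force: [0.5, -0.2, -1.6]
gripper_width: 0.803
```

Run:
```python
from ov import *
s=sense();print(s['t'],s['joints'].round(2),s['position'].round(1),np.degrees(s['orientation']).round(1),s['wrist_force'].round(2),s['gripper_width'])
save('side','side5.png');save('scene','scene5.png');save('wrist','wrist5.png')
a=cv2.imread('pics/side5.png')[130:310,250:440];b=cv2.imread('pics/scene5.png')[200:380,270:460]
cv2.imwrite('pics/c5.png',cv2.resize(np.hstack([a,b]),None,fx=2.1,fy=2.1))
x,y=s['position'][:2]
overlay('pics/wrist5.png',get_calibration('wrist'),[456.3,-405.8,.209],(220,120,420,270),4,'pics/w5o.png',98,[x,y,.209+np.pi])
```

```text
10.7 [ 0.72  0.36 -0.08  1.61  0.03  1.17 -0.87] [ 456.2 -405.4  143.2] [180.    0.  -85.8] [ 0.53 -0.16 -1.62] 0.8026920364615425
```

View pics/c5.png

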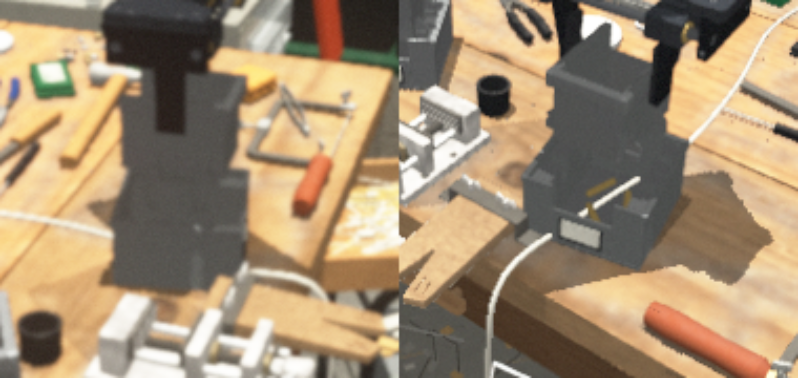

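View pics/w5o.png

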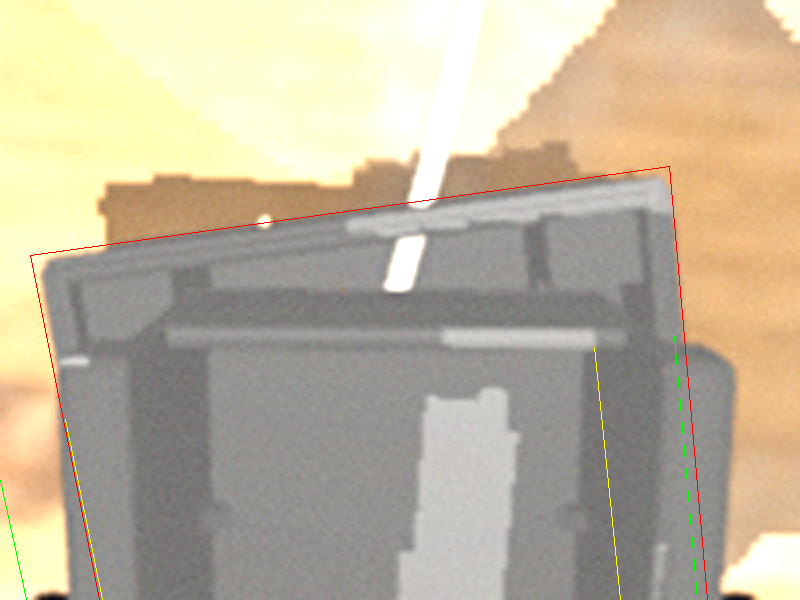

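My rows added up to 188°, so the yaw is -85.8. I'll turn back by 8° and check again.

Emit:
{"fn": "carry_out", "kwargs": {
  "plan": [
    [0,0,0,4,6.5],
    [0,0,0,4,6.5],
    [0,0,0,0,6.5],
    [0,0,0,0,6.5],
    [0,0,0,0,6.5]
  ]
}}

```text
t: 11.35
position: [456.2, -405.5, 143.4]
orientation: [-3.142, -0.0, -1.361]
wrist_force: [-0.1, 0.4, -1.4]
gripper_width: 0.801
```

Run:
```python
from ov import *
s=sense();print(s['t'],s['position'].round(1),np.degrees(s['orientation']).round(1),s['gripper_width'])
save('wrist','wrist6.png')
x,y=s['position'][:2]
overlay('pics/wrist6.png',get_calibration('wrist'),[456.3,-405.8,.209],(220,120,420,270),4,'pics/w6o.png',98,[x,y,.209+np.pi])
```

```text
11.35 [ 456.2 -405.5  143.4] [-180.   -0.  -78.] 0.8013759922035504
```

View pics/w6o.png

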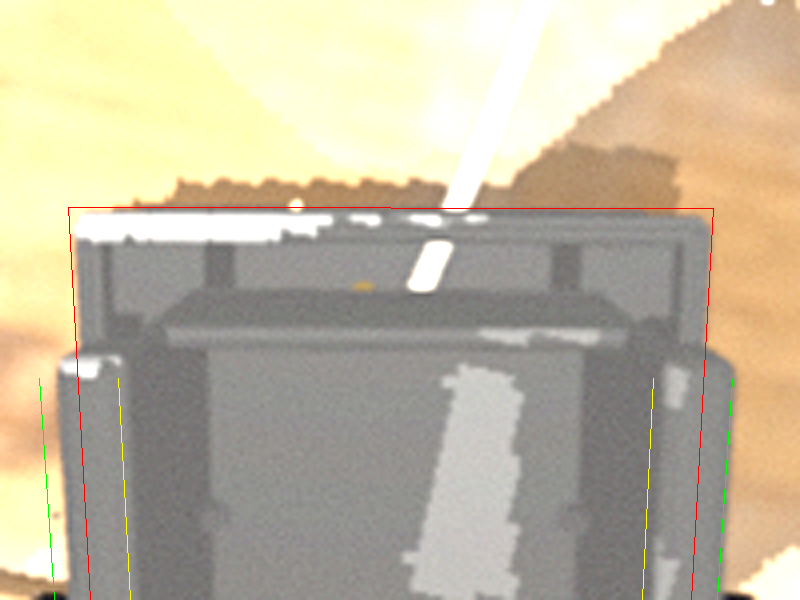

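The yaw is -78.0, a full half turn. The upper bin sits about 2 mm too far forward relative to the lower bin and within about 1 mm sideways, so I'll shift it 2 mm while lowering. Contact should come at a TCP height of about 101.

Emit:
{"fn": "carry_out", "kwargs": {
  "plan": [
    [-0.2,0,-0.5,0,6.5],
    [0,0,-1,0,6.5],
    [0,0,-1,0,6.5],
    [0,0,-0.6,0,6.5],
    [0,0,-0.4,0,6.5],
    [0,0,-0.2,0,6.5],
    [0,0,0,0,6.5],
    [0,0,0,0,6.5]
  ]
}}

```text
t: 12.2
position: [454.4, -405.6, 106.7]
orientation: [-3.141, -0.001, -1.36]
wrist_force: [-0.4, 0.3, -1.3]
gripper_width: 0.801
```

Emit:
{"fn": "carry_out", "kwargs": {
  "plan": [
    [0,0,-0.1,0,6.5],
    [0,0,-0.1,0,6.5],
    [0,0,-0.1,0,6.5],
    [0,0,0,0,6.5],
    [0,0,0,0,6.5],
    [0,0,0,0,6.5]
  ]
}}

```text
t: 12.8
position: [454.2, -405.5, 103.4]
orientation: [-3.142, -0.0, -1.36]
wrist_force: [0.3, 0.2, -2.0]
gripper_width: 0.804
```

Emit:
{"fn": "carry_out", "kwargs": {
  "plan": [
    [0,0,-0.1,0,6.5],
    [0,0,-0.1,0,6.5],
    [0,0,0,0,6.5],
    [0,0,0,0,6.5]
  ]
}}

```text
t: 13.2
position: [454.3, -405.5, 101.4]
orientation: [-3.141, -0.0, -1.36]
wrist_force: [-0.3, 0.1, -1.0]
gripper_width: 0.802
```

Emit:
{"fn": "carry_out", "kwargs": {
  "plan": [
    [0,0,-0.1,0,6.5],
    [0,0,0,0,6.5],
    [0,0,0,0,6.5]
  ]
}}

```text
t: 13.5
position: [454.4, -405.5, 101.3]
orientation: [-3.141, -0.0, -1.36]
wrist_force: [-2.6, 2.5, 7.6]
gripper_width: 0.802
```

Run:
```python
from h import *
s=sense();print(s['t'],s['position'].round(1),s['wrist_force'].round(2),s['torque'].round(2),s['gripper_width'])
save('side','side7.png');save('scene','scene7.png')
a=cv2.imread('pics/side7.png')[130:310,250:440];b=cv2.imread('pics/scene7.png')[200:380,270:460]
cv2.imwrite('pics/c7.png',cv2.resize(np.hstack([a,b]),None,fx=2.1,fy=2.1))
```

```text
13.5 [ 454.4 -405.5  101.3] [-2.62  2.46  7.59] [ 0.63  0.6  -0.  ] 0.8020487245700461
```

View pics/c7.png

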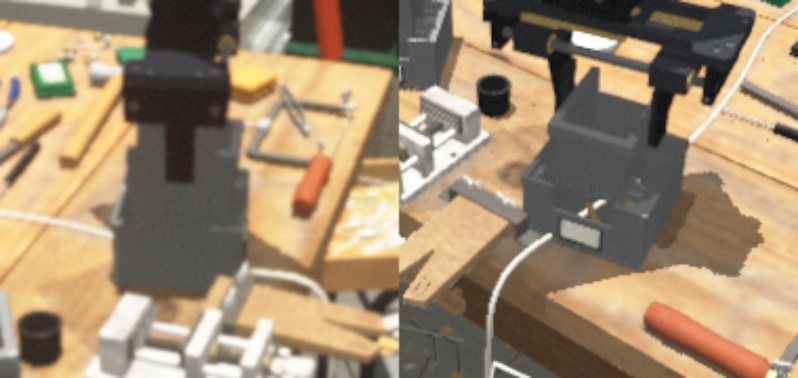

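Contact came at a TCP height of 101.3 with 7.6 N, which is the expected ledge height. I'll ease the grip and open.

Emit:
{"fn": "carry_out", "kwargs": {
  "plan": [
    [0,0,0,0,6.9],
    [0,0,0,0,7.0],
    [0,0,0,0,7.2],
    [0,0,0,0,7.5],
    [0,0,0,0,8],
    [0,0,0,0,8.7],
    [0,0,0,0,8.7],
    [0,0,0,0,8.7]
  ],
  "newtons": 5
}}

```text
t: 14.4
position: [454.2, -405.5, 100.3]
orientation: [-3.142, -0.0, -1.36]
wrist_force: [0.0, 0.6, 0.0]
gripper_width: 0.991
```

Emit:
{"fn": "carry_out", "kwargs": {
  "plan": [
    [0,0,0.3,0,8.7],
    [0,0,0.7,0,8.7],
    [0,0,1,0,8.7],
    [0,0,2,0,8.7],
    [0,0,3,0,8.7],
    [0,0,4,0,8.7],
    [0,0,4,0,8.7],
    [0,0,3,0,8.7],
    [0,0,0,0,8.7],
    [0,0,0,0,8.7],
    [0,0,0,0,8.7]
  ]
}}

```text
t: 15.5
position: [453.8, -405.2, 279.5]
orientation: [3.141, 0.001, -1.36]
wrist_force: [-0.6, -0.4, -0.5]
gripper_width: 0.998
```

Run:
```python
from ov import *
s=sense();print(s['t'],s['position'].round(1),s['wrist_force'].round(2),s['gripper_width'])
save('side','side8.png');save('scene','scene8.png');save('wrist','wrist8.png')
a=cv2.imread('pics/side8.png')[130:310,250:440];b=cv2.imread('pics/scene8.png')[200:380,270:460]
cv2.imwrite('pics/c8.png',cv2.resize(np.hstack([a,b]),None,fx=2.1,fy=2.1))
overlay('pics/wrist8.png',get_calibration('wrist'),[456,-405.8,.209],(240,120,400,265),4,'pics/w8o.png',56,[456,-405.8,.209+np.pi])
for n in ['wrist','scene','side']:
    cal=get_calibration(n)
    for q,z in [('lower_bin',0),('upper_bin',52),('upper_bin_front',92),('other_upper_bin',52)]:
        for m in mark_of(q,n):
            rc=np.array(m['centre'])*[480,640]; print(n,q,rc.round(1),round(m['conf'],2),atz(cal,rc,z).round(1))
```

```text
15.5 [ 453.8 -405.2  279.5] [-0.59 -0.41 -0.47] 0.9984004987551716
wrist upper_bin [214.1 316.7] 0.67 [ 453.7 -404.2   52. ]
wrist upper_bin_front [177.6 320.1] 0.71 [ 496.1 -398.8   92. ]
wrist other_upper_bin [99.1 55.1] 0.66 [ 517.4 -106.1   52. ]
scene lower_bin [298.9 370. ] 0.76 [ 461.3 -408.4    0. ]
scene upper_bin [278.9 368.8] 0.61 [ 453.5 -407.8   52. ]
scene upper_bin_front [250.7 380.5] 0.62 [ 487.9 -406.3   92. ]
scene other_upper_bin [206.2 266.5] 0.97 [519.8 -93.7  52. ]
side lower_bin [252.3 334.8] 0.97 [ 456.  -399.7    0. ]
side upper_bin_front [201.8 315. ] 0.95 [ 494.7 -404.5   92. ]
```

View pics/c8.png

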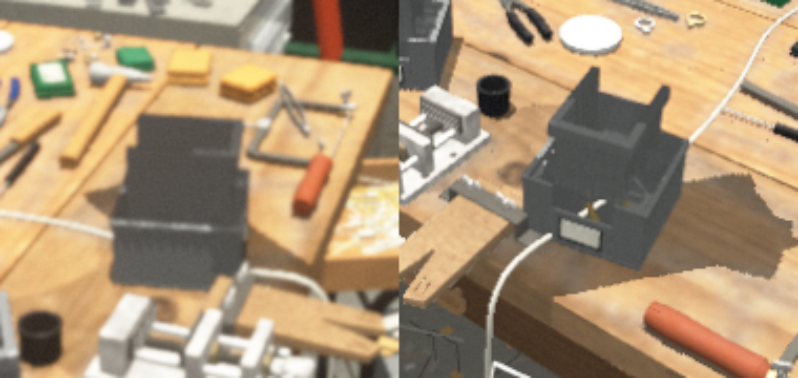

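View pics/w8o.png

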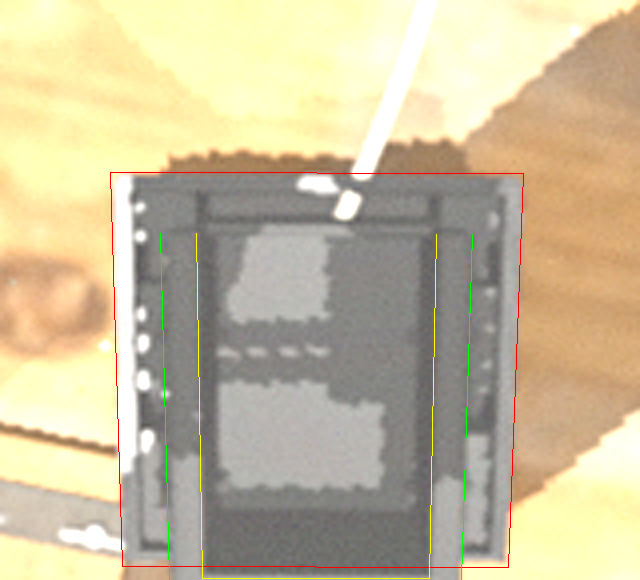

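```bash
python3 -c "
from rig import *
print(finish_job())"
```

```text
the job is handed in; nothing more can be done
None
```

I lifted out the sunken upper bin, turned it half a turn and set it back on the ledges of the same lower bin. The job was handed in about 16 s in, against the 42 s limit; no verdict was reported.

- **Grip:** I held the bin across both outer rims at 25 N. The opening read 69.8 mm, against the 70 mm expected.
- **Turn:** My rows added up to 188°, so I turned back 8° before lowering. The final tool yaw was 180° from the grasp yaw.
- **Placing:** The feet touched at 7.6 N with the tool at the height expected for the ledges. I then opened the gripper and moved clear.

**Last checks**
- **Fit:** The wrist-camera overlay puts the upper bin centred within about 2 mm and aligned, with its low front at the lower bin's back. It looks level in the side and scene views.
- **Lower bin and other pair:** Neither shows any visible movement.
- **Disagreements:** The lower bin's rim measured about 104 mm in the image instead of 108 mm. The network's point estimates scatter by 5 to 10 mm between cameras, so I relied on the overlay fit.

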